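# Nip a framed stained-glass panel in its gluing jig

## Task

Two gluing jigs lie on the bench. In the one that holds the little wooden-framed stained-glass panel, turn the cam lever counter-clockwise (seen from above) just far enough that the gaps are gone and the frame is nipped between the cam and the sprung jaw, and let go. Do not overrun: never push the jaw back by more than 10 mm, half of the 20 mm gap behind its plate. Leave the lever of the other jig alone.

Things in the scene. Friction and masses are not known exactly. Their poses are not given: they have to be found in the camera images.
- cam: Cam disc (d 56, 14-34 mm above bench) under a steel lever (top 44), in the panel's jig. Origin: fixed pivot axis, bench height; x along lever to knob: upright, d 20, 95 mm out, 45-85 mm up, revolves freely. Disc centre 16 mm from pivot along +y. At angle t counter-clockwise from the open stop (lever along jaw's +y; starts t 0-17 deg) it reaches 28-16cos(t) mm jawward. Stiff, stays put.
- jaw: Sprung aluminium plate opposite that cam, 76 mm wide, 8 thick, 20 mm in front of its fixed block. Origin: under the middle of the face that meets the frame, 12 mm above the bench (top of jig board); x points straight away from the cam pivot, 118 to 127 mm behind this face on the x line. It yields along +x: 3.6 N to start, 0.6 N more per mm, dead stop at 17 mm.
- frame: Loose panel: dark wooden frame, amber and green leaded glass, 100 mm long in the clamping direction, 80 wide, 18 thick, about 0.25 kg, flat on the 12 mm jig board (235 x 116 mm) with 4 mm play to each of two low side rails. Origin: centre of underside; x along its length, away from the cam. At the start it touches neither cam nor jaw; the two gaps add up to 5 to 15 mm.
- spare_knob_top (a point): Centre of the top of the lever knob (85 mm above the bench) of the other, identical jig, which holds no panel, only a chip of glass. Its lever is to stay as it is.
There are look-alikes about, which are no part of the job. There is more than one size of the frame; the one meant has the size given above.

How it is judged:
By the outcome, as a careful person would: the job done as asked, in the order asked, and still so for the second after the job is handed in, with the robot touching nothing.
It also fails if it takes over 32 s, if anything falls off the work surface, if the arm or the gripper's body presses on something with over 40 N, if the wrist force passes 120 N, or if a joint passes its speed limit or range.

## Robot

A 7-joint arm with a two-finger parallel gripper is mounted at the origin on the work surface. World frame = base frame: x ahead of the robot, y to its left, z up, the work surface at z = 0. Lengths are in m, angles in rad, forces in N, time in s.
With the tool pointing down it reaches from about 0.4 to 0.9 m from the base axis. Payload 5.5 kg.
Tool frame: the origin (TCP) lies midway between the tips of the shut fingers; the grasp point (between the pads) lies 19 mm behind it (manip.grip_depth is the distance from the TCP to the grasp point, in m); z points along the fingers, y is the line along which they close (so a half turn about z gives the same grasp; the last joint's range is limited). The gripper opens to 92 mm and grips with 3 to 60 N. Pads are 19 mm wide; open, the fingers measure 130 mm over their backs; the gripper's body (75 mm by 190 mm) begins 47 mm behind the grasp point.
Start: joints at [-0.885, 0.501, -0.427, 1.55, 0.221, 1.138, -0.21], TCP at [0.267, 0.593, 0.227] pointing down, gripper open.
Joint ranges: [-2.88, 2.88], [-0.31, 2.03], [-1.54, 1.56], [0.2, 2.42], [-1.41, 4.55], [0.19, 2.02], [-2.57, 2.57]. Speed limits (rad/s): [2.57, 2.57, 3.14, 3.14, 3.14, 3.14, 3.14].

## Interface

Orientations are given as a unit quaternion [x, y, z, w].
In Python, from bench import manip, effector, viewer gives the robot as it stands. Calls block until the motion is done:
- manip.move_pose(position, orientation): joint-space move of the TCP to a pose.
- manip.servo_line(position, ori=None, vel=0.15): straight line of the TCP; ori=None keeps the orientation; vel is the mean speed in m/s.
- manip.movej(angles): joint-space move.
- effector.open_jaws() and effector.close(f_grip=None): open the fingers fully, or close them until they stop; f_grip is the grip in N (None keeps the last).
- manip.sleep(seconds).
- manip.solve_ik(position, orientation): joint angles nearest the present ones, or None.
- viewer.get_image(name): name is "scene" or "top" or "wrist"; returns the picture (480x640x3 uint8, red, green, blue); there is no depth.
- viewer.get_calibration(name): a dict with "vfov" (degrees; the focal length in pixels is half the picture's height over the tangent of half this angle, whatever the lens; pixels are square), "cx", "cy" (the principal point, pixels), "eye" and "attitude" of the camera in the world. Camera axes: x right, y down, z forward; pixel columns grow to the right and rows downward; lengths in m; the calibration is good to about 2 mm. A picture is of the moment at which its call begins: read the wrist's pose just before it. get_calibration takes no time and is no camera call; for the wrist camera it gives the pose at the moment of the call.
A pose or a line that the arm cannot do raises manip.PlanningError and nothing moves.
- manip.hand_in(): hands the job in; it is judged then, once.
Readings, each from a call of its own:
- manip.current_clock(): time.
- manip.current_q(): joint angles.
- manip.current_joint_velocities(): joint speeds.
- manip.current_tau(): joint torques, N m.
- manip.current_tool_pos(): TCP position.
- manip.current_tcp_rot(): TCP orientation.
- manip.current_force(): force on the tool from outside, world axes, zero at the start.
- manip.current_wrist_torque(): the same for the moment, N m.
- manip.current_finger_gap(): finger opening in m.
- manip.current_gripper_force(): force on a finger pad.
Only numpy, scipy, OpenCV 4.12 (cv2) and the standard library are available. Lean on these libraries where they do the work, as an engineer would, in place of code of your own. Each camera call takes 0.05 s, during which the arm holds its last target. There are 200 camera calls.

## Working session

There is one attempt and no reset: what is moved stays moved. The work goes in short steps, each a Python script; the robot and the scene stay as the last script left them, time stands still between calls to the robot, and variables do not carry over. Pictures are saved under pics/ and viewed, at most 10 in all, crops included, and the job is handed in when it is done.

```bash
mkdir -p pics; python3 - <<'E'
from bench import manip, effector, viewer
import cv2
for n in ("top","scene"):
    cv2.imwrite(f"pics/{n}0.png",viewer.get_image(n)[:,:,::-1]); print(n,viewer.get_calibration(n))
print(manip.current_clock(), manip.current_tcp_rot())
E
```

```text
top {'vfov': 49.03052342200802, 'cx': 319.4707014868061, 'cy': 245.94665672759103, 'eye': array([ 0.35783518, -0.02443501,  1.08934445]), 'attitude': array([ 0.71026133, -0.69825139,  0.06247383, -0.06380333])}
scene {'vfov': 49.80894039660948, 'cx': 325.46294206812166, 'cy': 238.23181920076658, 'eye': array([ 1.11806147, -0.4181451 ,  0.86568968]), 'attitude': array([ 0.82282984,  0.43716102, -0.1746801 , -0.31832084])}
0.1 [ 2.09826108e-01  9.77738315e-01 -8.64486556e-04 -2.10016675e-04]
```

View pics/top0.png

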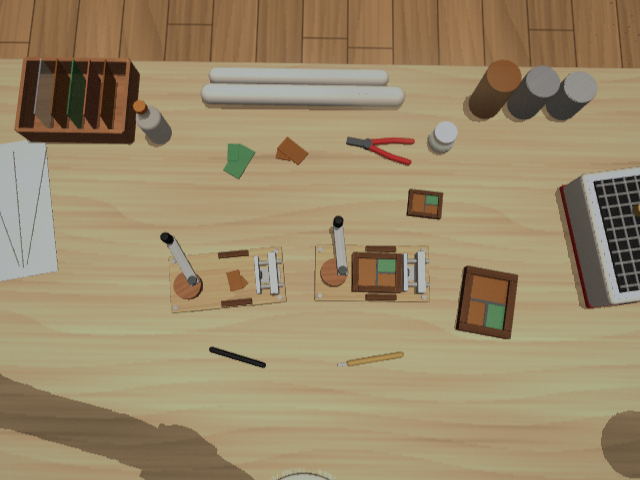

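View pics/scene0.png

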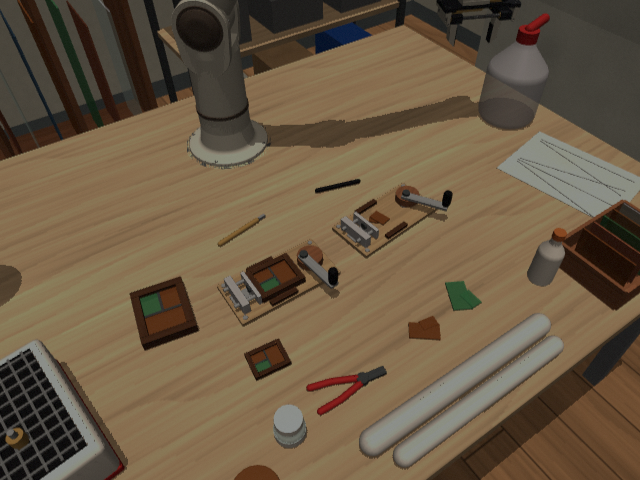

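The scene has three panels: one in the right jig at top (377,272), a small loose one at (425,204) and a large loose one at (487,302). The one in the jig is the panel meant, as it lies between a cam and a jaw. The spare jig at (228,280) holds only a chip. I'll confirm this in a crop.

```bash
cat > h.py <<'E'
import numpy as np, cv2
from scipy.spatial.transform import Rotation as R
from bench import manip, effector, viewer
def ray(c,u,v):
    f=240/np.tan(np.radians(c["vfov"])/2)
    return R.from_quat(c["attitude"]).apply([(u-c["cx"])/f,(v-c["cy"])/f,1.])
def plane(c,u,v,z):
    d=ray(c,u,v); e=np.array(c["eye"]); return e+d*(z-e[2])/d[2]
E
python3 - <<'E'
from h import *
im=cv2.imread("pics/top0.png")
cv2.imwrite("pics/crop.png",cv2.resize(im[200:320,300:440],None,fx=5,fy=5,interpolation=cv2.INTER_CUBIC))
c=viewer.get_calibration("top")
g=im.max(2)<38
n,l,s,ce=cv2.connectedComponentsWithStats(g.astype(np.uint8))
for i in range(1,n):
    if s[i,4]>15 and 150<ce[i][0]<450 and 190<ce[i][1]<320: print(s[i],ce[i],plane(c,*ce[i],.08))
for u,v,z in [(342,271,.044),(334,272,.034),(377,272,.03),(410,272,.03)]: print(plane(c,u,v,z))
E
```

```text
[334 217   9  10  55] [337.61818182 222.21818182] [ 0.58823605 -0.05580438  0.08      ]
[161 233  12  11  88] [166.70454545 237.89772727] [0.55115653 0.2778753  0.08      ]
[ 0.49658243 -0.06678656  0.044     ]
[ 0.49559948 -0.05105541  0.034     ]
[ 0.49760692 -0.13831953  0.03      ]
[ 0.49874672 -0.20520877  0.03      ]
```

View pics/crop.png

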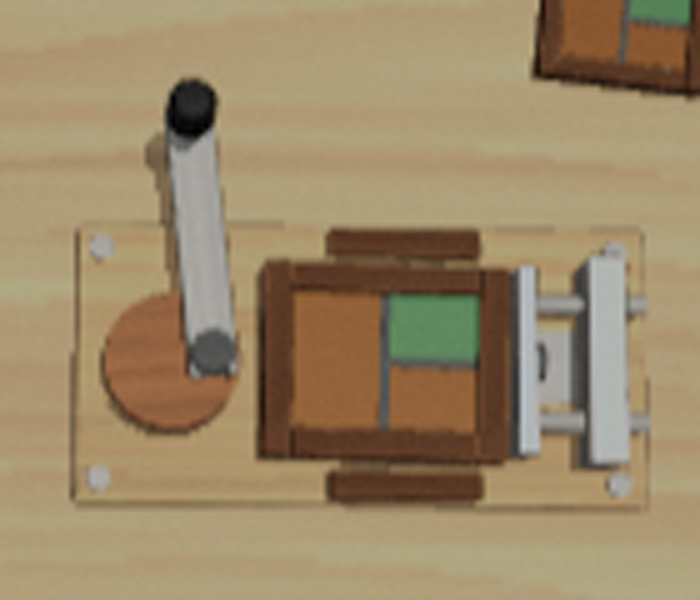

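The crop shows a panel of about 100 x 80 mm between cam and jaw. The knob top is at (338,219), the pivot at (342,270) and the jaw plate at (405,272). I'll go above the knob and look with the wrist camera.

```bash
cat >> h.py <<'E'
def down(h):
    h=np.radians(h); y=np.array([np.cos(h),np.sin(h),0]); z=np.array([0,0,-1.])
    return R.from_matrix(np.c_[np.cross(y,z),y,z]).as_quat()
E
python3 - <<'E'
from h import *
for h in (135,-45):
    q=manip.solve_ik([.56,-.10,.30],down(h)); print(h,q)
    q2=manip.solve_ik([.53,.03,.055],down(h)); print(h,q2)
tc=R.from_quat(manip.current_tcp_rot()); w=viewer.get_calibration("wrist")
print("cam in tool",tc.inv().apply(w["eye"]-manip.current_tool_pos()),(tc.inv()*R.from_quat(w["attitude"])).as_matrix().round(2),w["vfov"])
E
```

```text
135 [ 0.20591835  0.2622371  -0.0929281   1.68130087  0.02582071  1.19924811
  2.46296815]
135 [ 0.22298373  0.53409408 -0.40891907  1.97214577  0.32045996  0.69784901
  1.97313551]
-45 [-0.05150689  0.26115212  0.22033755  1.69033113 -0.06065878  1.19677608
 -0.60162468]
-45 [-0.20836557  0.5007443   0.1246787   1.98720342 -0.09762416  0.65922924
 -0.80700148]
cam in tool [ 8.17975007e-02 -1.21977822e-04 -1.57083101e-01] [[-0.   -0.95 -0.3 ]
 [ 1.   -0.    0.  ]
 [-0.   -0.3   0.95]] 64.07932266199624
```

```bash
python3 - <<'E'
from h import *
manip.move_pose([.45,-.19,.26],down(-45))
import json
w=viewer.get_calibration("wrist"); im=viewer.get_image("wrist")
np.save("w1.npy",w,allow_pickle=True)
cv2.imwrite("pics/w1.png",im[:,:,::-1]); print(manip.current_clock(),w)
E
```

```text
2.9833 {'vfov': 64.07932266199624, 'cx': 323.7118625423077, 'cy': 232.63251461045903, 'eye': array([ 0.50933869, -0.13098807,  0.41695836]), 'attitude': array([ 0.91332501, -0.37724743, -0.05980917,  0.14122563])}
```

View pics/w1.png

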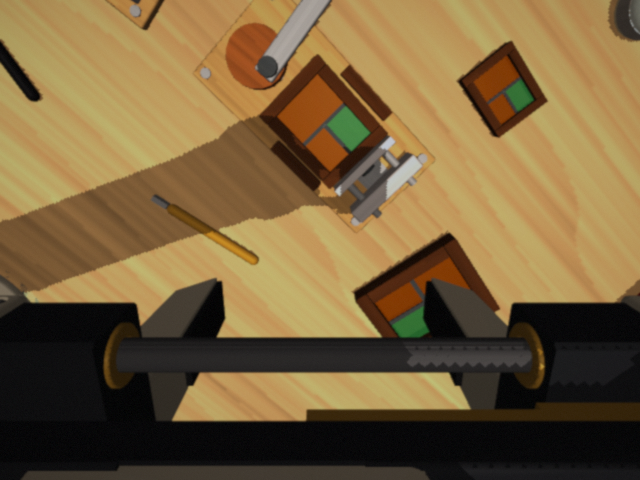

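The wrist picture shows the pivot boss at (267,67), the disc at (253,55), the frame around (328,118), the jaw plate near (366,165) and the fixed block near (388,188). I'll enlarge it to get edges.

```bash
python3 - <<'E'
import cv2
im=cv2.imread("pics/w1.png")
cv2.imwrite("pics/w1c.png",cv2.resize(im[20:220,210:450],None,fx=3,fy=3,interpolation=cv2.INTER_CUBIC))
E
```

```text
(no output)
```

View pics/w1c.png

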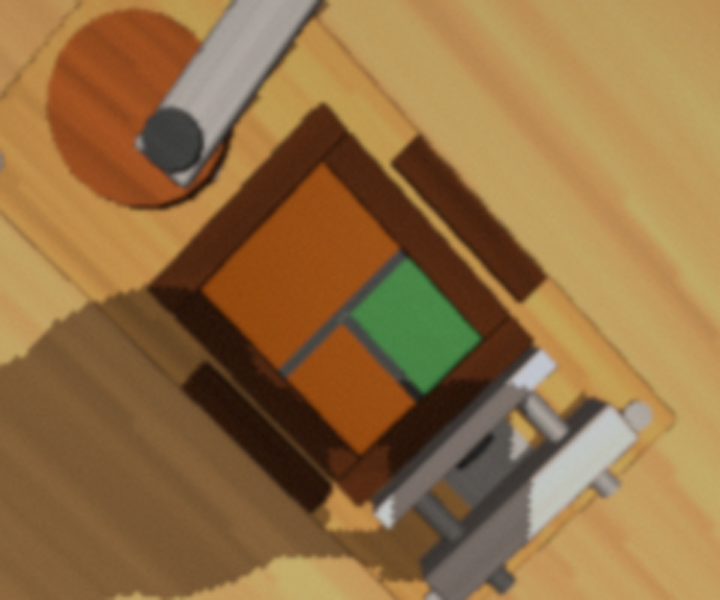

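```bash
python3 - <<'E'
from h import *
w=np.load("w1.npy",allow_pickle=True).item(); c=viewer.get_calibration("top")
P=lambda a,b,z: plane(w,210+a/3,20+b/3,z)
def scr(a,b):return (a,b)
fr=[P(*p,.03) for p in [(322,103),(533,345),(358,503),(152,288)]]
for a,b in ((0,1),(1,2),(2,3),(3,0)):
    d=fr[b]-fr[a]; print("frame edge",np.linalg.norm(d)*1e3,np.degrees(np.arctan2(d[1],d[0])))
x=(fr[1]+fr[2]-fr[0]-fr[3]); x/=np.linalg.norm(x)
piv=P(172,139,.050); pt=plane(c,300+212/5,200+350/5,.05); print("pivot w/top",piv,pt)
print("frame front/back dist",[(f-piv)@x*1e3 for f in fr])
for z in (.03,.04,.05):
    a,b=P(537,350,z),P(377,515,z); a2,b2=P(555,364,z),P(389,529,z)
    print(z,"jaw w",np.linalg.norm(a-b)*1e3,"th",((a2+b2-a-b)/2)@x*1e3,"D",[((q-piv)@x*1e3).round(1) for q in (a,b)])
    e,f=P(597,400,z),P(424,562,z); print("  block-back-of-plate gap",((e+f-a2-b2)/2)@x*1e3)
k=plane(c,300+190/5,200+95/5,.085); print("knob",k,"piv-knob w",np.linalg.norm((k-piv)[:2]),"top",np.linalg.norm((k-pt)[:2]))
for p in (piv,pt):
    d=k-p; print("heading",np.degrees(np.arctan2(d[1],d[0])))
print("x heading",np.degrees(np.arctan2(x[1],x[0])), "eye",w["eye"])
E
```

```text
frame edge 99.54615629502018 -91.425586910378
frame edge 77.20046425413258 177.63072090416327
frame edge 96.63688375045835 88.68145142907186
frame edge 77.38786349682839 -0.21279302185800114
pivot w/top [ 0.4997172  -0.06874476  0.05      ] [ 0.49780509 -0.06732055  0.05      ]
frame front/back dist [np.float64(21.326855765103943), np.float64(120.87296991077814), np.float64(119.5304620996), np.float64(22.893621767402607)]
0.03 jaw w 75.34705716353622 th 6.923874714431928 D [np.float64(123.0), np.float64(127.0)]
  block-back-of-plate gap 17.64797922733489
0.04 jaw w 73.39989526750311 th 6.744943970161632 D [np.float64(121.4), np.float64(125.3)]
  block-back-of-plate gap 17.191910019232076
0.05 jaw w 71.45273337146999 th 6.566013225891323 D [np.float64(119.8), np.float64(123.7)]
  block-back-of-plate gap 16.73584081112929
knob [ 0.59356136 -0.05632559  0.085     ] piv-knob w 0.09466235128807707 top 0.09638543771145953
heading 7.538617508889114
heading 6.550151544198578
x heading -91.37286139690558 eye [ 0.50933869 -0.13098807  0.41695836]
```

```bash
cat >> h.py <<'E'
PIV=np.array([.4988,-.068]); YH=-1.4   # pivot, heading of jaw's +y
def knob(t,z): 
    a=np.radians(t+YH); return np.r_[PIV+.095*np.array([np.cos(a),np.sin(a)]),z]
def ori(t): return down(t+YH-90)
def turn(t0,t1,step=8):
    n=max(1,int(np.ceil(abs(t1-t0)/step)))
    for t in np.linspace(t0,t1,n+1)[1:]:
        manip.servo_line(knob(t,.055),ori(t),vel=.06)
        p=manip.current_tool_pos()[:2]-PIV
        print(round(t,1),"t meas",np.degrees(np.arctan2(p[1],p[0]))-YH,"F",manip.current_force().round(1),manip.current_clock())
E
python3 - <<'E'
from h import *
for t in (8,30,60,86): print(t,manip.solve_ik(knob(t,.055),ori(t)).round(2))
manip.move_pose(knob(8.5,.13),ori(8.5))
manip.servo_line(knob(8.5,.055))
print(manip.current_force().round(1),manip.current_clock())
effector.close(15); manip.sleep(.2)
print("gap",manip.current_finger_gap(),manip.current_force().round(1))
turn(8.5,86)
print("gap",manip.current_finger_gap())
E
```

```text
8 [-0.19  0.61  0.31  1.83 -0.26  0.75 -1.19]
30 [-0.2   0.58  0.25  1.86 -0.21  0.72 -0.91]
60 [-0.22  0.53  0.19  1.95 -0.15  0.68 -0.49]
86 [-0.22  0.47  0.14  2.04 -0.11  0.63 -0.1 ]
[-0.5 -0.5 -1.2] 4.5667
gap 0.019428760699294705 [ 1.  -3.  -0.6]
16.2 t meas 16.929666713333372 F [ 0.6  0.8 -0.3] 6.25
24.0 t meas 24.347344336817144 F [-0.7  0.7 -0.6] 6.6167
31.8 t meas 31.924360819952707 F [-0.7  0.2 -0.5] 6.9833
39.5 t meas 39.63169906974515 F [-0.3 -1.1  0.5] 7.35
47.2 t meas 47.36023425803278 F [-1.7 -2.9 -0.3] 7.7167
55.0 t meas 55.09143081255374 F [-1.9 -2.7  0.7] 8.0833
62.8 t meas 62.840670331754204 F [-2.1 -4.4  1.2] 8.45
70.5 t meas 70.24739620587698 F [-0.3 -5.  -1.4] 8.8167
78.2 t meas 77.65863541831786 F [ 1.3 -5.  -2.9] 9.1833
86.0 t meas 85.0613150839379 F [ 2.6 -6.4 -5.3] 9.55
gap 0.01942629185889821
```

```bash
python3 - <<'E'
from h import *
effector.open_jaws()
p=manip.current_tool_pos(); manip.servo_line([p[0],p[1],.14])
manip.move_pose([.45,-.19,.26],down(-45)); manip.sleep(.3)
w=viewer.get_calibration("wrist"); im=viewer.get_image("wrist"); np.save("w2.npy",w,allow_pickle=True)
cv2.imwrite("pics/w2.png",im[:,:,::-1]); print(manip.current_clock(),w["eye"])
cv2.imwrite("pics/w2c.png",cv2.resize(im[20:220,210:450,::-1],None,fx=3,fy=3,interpolation=cv2.INTER_CUBIC))
E
```

```text
12.8417 [ 0.50915858 -0.13089975  0.41640421]
```

View pics/w2c.png

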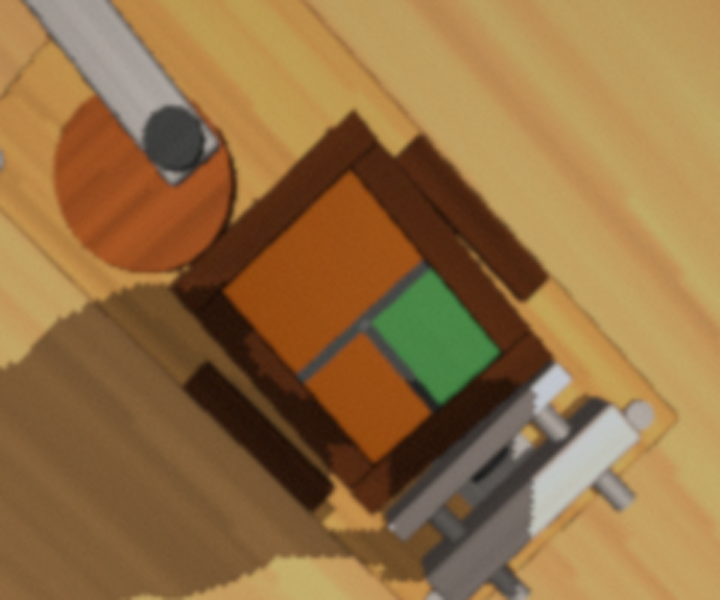

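The frame now touches both the cam and the jaw plate. The jaw plate's end has moved from about (554,364) to (570,379) in the crop. I'll measure how far the jaw has moved.

```bash
python3 - <<'E'
from h import *
w=[np.load(f"w{i}.npy",allow_pickle=True).item() for i in (1,2)]
I=[cv2.cvtColor(cv2.imread(f"pics/w{i}.png"),cv2.COLOR_BGR2GRAY).astype(np.float32) for i in (1,2)]
x=np.array([np.cos(np.radians(-91.4)),np.sin(np.radians(-91.4)),0])
def track(name,u,v,z,h):
    T=I[0][v-h:v+h+1,u-h:u+h+1]; S=I[1][v-h-14:v+h+15,u-h-14:u+h+15]
    k=4; up=lambda A:cv2.resize(A,None,fx=k,fy=k,interpolation=cv2.INTER_CUBIC)
    r=cv2.matchTemplate(up(S),up(T),cv2.TM_CCOEFF_NORMED); _,m,_,l=cv2.minMaxLoc(r)
    du=np.array(l)/k-14
    d=plane(w[1],u+du[0],v+du[1],z)-plane(w[0],u,v,z)
    print(name,du,round(m,2),"along x mm",round(d@x*1e3,2))
C=lambda a,b:(round(210+a/3),round(20+b/3))
track("plate R end",*C(545,360),.035,5); track("plate L end",*C(385,518),.035,4)
track("plate R end big",*C(540,365),.035,8)
track("block R",*C(620,430),.035,8); track("screw R",*C(638,415),.014,5); track("rail R",*C(470,220),.018,10)
track("frame glass",*C(350,320),.03,15)
E
```

```text
plate R end [5.25 4.75] 0.98 along x mm 6.67
plate L end [7.75 3.  ] 0.76 along x mm 7.42
plate R end big [5.5 4. ] 0.93 along x mm 6.31
block R [ 0.75 -0.25] 0.99 along x mm -0.01
screw R [ 0.75 -0.25] 0.96 along x mm 0.0
rail R [12.5 12.5] 0.93 along x mm 16.96
frame glass [6.5  3.25] 0.97 along x mm 6.4
```

```bash
python3 -c "
from bench import manip
print(manip.current_force(),manip.hand_in(),manip.current_clock())"
```

```text
the job is handed in; nothing more can be done
the job is handed in; nothing more can be done
```

The panel is nipped between cam and jaw with the lever at about 85° and released. The jaw was pushed back about 6.5 mm by camera measurement (limit 10), more than the 3 mm I aimed for; I didn't back it off. The other jig's lever wasn't touched, and the job is handed in at about 13 s.

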